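Feel the shaker's wells and load two tubes

ROBOT

A 6-joint arm with a two-finger parallel gripper is mounted at the origin on the work surface. World frame = base frame: x ahead of the robot, y to its left, z up, the work surface at z = 0. Lengths are in m, angles in rad, forces in N, time in s.
With the tool pointing down it reaches from about 0.4 to 0.925 m from the base axis. Payload 12.5 kg.
Tool frame: the origin (TCP) lies between the finger pads; the fingertips stand 25 mm ahead of it and the grasp point (between the pads) lies 6 mm ahead of it; z points along the fingers, y is the line along which they close (so a half turn about z gives the same grasp; the last joint's range is limited). The gripper opens to 95 mm and grips with 3 to 60 N. Pads are 20 mm wide; open, the fingers measure 119 mm over their backs; the gripper's body (75 mm by 180 mm) begins 59 mm behind the grasp point.
Start: joints at [-1.3, 0.491, 1.559, -0, 1.092, -0.106], TCP at [0.23, -0.581, 0.24] pointing down, gripper open.
Joint ranges: [-3.1, 3.1], [-0.84, 2.19], [0.05, 2.79], [-1.13, 4.28], [0.06, 2.93], [-2.69, 2.69]. Speed limits (rad/s): [2.22, 2.22, 2.79, 3.14, 3.14, 3.14].

INTERFACE

Orientations are given as a unit quaternion [x, y, z, w].
In Python, from plant import manip gives the robot as it stands.
- The arm moves only by the tool carry_out, never from a script. Its argument "steps" is one flat list of numbers, 6 for each row, row after row: the shift along the tool's x, y, z normalised to -1 to 1, where 1 is 100 mm, then the turn, a rotation vector about the tool's x, y, z normalised to -1 to 1, where 1 is 5 degrees. A call has 1 to 8 rows; each row shifts and turns the commanded pose from where the row before left it, along the tool's axes as they then stand; what a row does not reach is not made up. A row lasts 1/10 s, in which the tool goes at most 50 mm and 8.59 degrees, less where a joint would pass 70% of its speed; a pose out of reach is approached as far as the arm can. A call with a number of a shift or a turn outside -1 to 1 is refused whole. A call with a gripper value outside its range is refused whole. "gripper" is the opening, from -1 (shut) to 1 (fully open), set as the call begins (left out, the last holds). The fingers move at their own pace and stop on an object; "force" is the grip in N (left out, the last holds). Time passes only in rows, so rows that do not move let the fingers close. It gives the time, the measured TCP pose, the force, the opening and the grip force at its end, in the units of the state.
- manip.state(): the state, without advancing time (a new reading comes with each control period).
- manip.capture(name): name is "scene" or "top" or "wrist"; returns a dict with "pixels" (420x560x3 uint8, red, green, blue), "fx", "fy", "cx", "cy" (pixels), "R" (3x3) and "t" (3): a world point X has camera coordinates R X + t. Camera axes: x right, y down, z forward; pixel columns grow to the right and rows downward; lengths in m; the calibration is good to about 2 mm. A picture is of the moment at which its call begins. There is no depth.
- manip.hand_in(): hands the job in; it is judged then, once.
The state is a dict: "time": time; "joint_positions": joint angles; "qvel": joint speeds; "tau": joint torques, N m; "eef_pos": TCP position; "tool_rot": TCP orientation; "ft_force": force on the tool from outside, world axes, zero at the start; "ft_torque": the same for the moment, N m; "width": finger opening in m; "grip_force": force on a finger pad.
Only numpy, scipy, OpenCV 4.12 (cv2) and the standard library are available. Lean on these libraries where they do the work, as an engineer would, in place of code of your own. Each camera call takes 0.05 s, during which the arm holds its last target. There are 200 camera calls.

TASK

Two of the four leaning wells in the shaker's tube block still have a rubber cushion at the bottom, out of sight. While the big tubes are still in the bench rack, feel down into the wells with the steel rod to find the two clear ones, and stand the rod back in its hole in the rack; then seat the two big capped tubes fully home in the clear wells, and let go. Leave everything else where it stands.

Things in the scene. Friction and masses are not known exactly. Their poses are not given: they have to be found in the camera images.
- well_1: Well 1 of the row in the shaker's block (1 and 4 at the ends), 32 mm bore, 71 mm deep along the bore. Origin: centre of the clear well's bottom, where a tube's foot rests. z: along the bore, out of the mouth (30 degrees from vertical, leaning towards the robot); y: along the row towards well 4; x: across the row, away from the robot and up.
- well_2: Well 2 of the row in the shaker's block (1 and 4 at the ends), 32 mm bore, 71 mm deep along the bore. Origin: centre of the clear well's bottom, where a tube's foot rests. z: along the bore, out of the mouth (30 degrees from vertical, leaning towards the robot); y: along the row towards well 4; x: across the row, away from the robot and up.
- well_3: Well 3 of the row in the shaker's block (1 and 4 at the ends), 32 mm bore, 71 mm deep along the bore. Origin: centre of the clear well's bottom, where a tube's foot rests. z: along the bore, out of the mouth (30 degrees from vertical, leaning towards the robot); y: along the row towards well 4; x: across the row, away from the robot and up.
- well_4: Well 4 of the row in the shaker's block (1 and 4 at the ends), 32 mm bore, 71 mm deep along the bore. Origin: centre of the clear well's bottom, where a tube's foot rests. z: along the bore, out of the mouth (30 degrees from vertical, leaning towards the robot); y: along the row towards well 4; x: across the row, away from the robot and up.
- shaker: Orbital shaker (270 x 250 mm) with an aluminium tube block (52 x 210 mm, 84 mm along the bore) leaning 30 degrees: four equal wells in a row, 52 mm apart, mouths facing up and towards the robot; two clamped flasks behind it. A thin rubber pad is each clear well's bottom; in two wells, out of sight, a fixed rubber cushion fills the bore 15 mm higher. Origin: under its middle.
- tube_1_cap (a point): One of the two big round-bottomed tubes (29 mm thick, 112 mm long overall, white ribbed cap 34 mm across and 24 mm high, 60 g); in the bench rack its foot is 10 mm above the bench. This point: the centre of its cap, 100 mm above the foot, the place to grip; z up along the tube.
- tube_1_foot (a point): The lowest point of that tube's round bottom; z up along the tube.
- tube_2_cap (a point): One of the two big round-bottomed tubes (29 mm thick, 112 mm long overall, white ribbed cap 34 mm across and 24 mm high, 60 g); in the bench rack its foot is 10 mm above the bench. This point: the centre of its cap, 100 mm above the foot, the place to grip; z up along the tube.
- tube_2_foot (a point): The lowest point of that tube's round bottom; z up along the tube.
- rod_grip (a point): The feeler rod: steel, 12 mm thick with a rounded tip, 165 mm long overall with a black handle 24 mm across and 36 mm high at the top, 70 g; it stands upright in the bench rack. This point: the centre of the handle, 147 mm above the tip; z up along the rod.
- rod_tip (a point): The rod's lower tip; z up along the rod.
- rod_hole (a point): Centre of the rod's hole at the upper face of the bench rack, 55 mm above the bench; hole 14.5 mm wide, 45 mm deep. The rack is a fixed blue block, 66 x 246 x 55 mm. Its y axis runs along the row, x across it. From this hole along y: slim tubes at 42 and 140 mm, big tubes at 90 and 190 mm.
- beaker: glass beaker, 72 mm across, 85 mm high; a bystander; origin under its foot
- reagent_jar: small brown glass jar, 60 mm across, 85 mm high, white lid; a bystander; origin under its foot
- slim_1_centre (a point): a slim capped tube in the bench rack (17 mm thick, cap 21 mm, 98 mm long), half-way up; a bystander
- slim_2_centre (a point): the other slim capped tube, the same; a bystander
There are look-alikes about, which are no part of the job. What is shaped like the part that bears tube_1_cap but green is not meant. What is shaped like the part that bears rod_grip but green is not meant.

How it is judged:
On the way, in this order (a step that is already met when the one before it is completed fails the run):
1. the rod's tip is down in one of the wells, within 30 mm of its bottom, with both big tubes still in the bench rack (((z of rod_tip in the frame of well_1 between -0.004 and 0.03 m and x of rod_tip in the frame of well_1 between -0.016 and 0.016 m and y of rod_tip in the frame of well_1 between -0.016 and 0.016 m) or (z of rod_tip in the frame of well_2 between -0.004 and 0.03 m and x of rod_tip in the frame of well_2 between -0.016 and 0.016 m and y of rod_tip in the frame of well_2 between -0.016 and 0.016 m) or (z of rod_tip in the frame of well_3 between -0.004 and 0.03 m and x of rod_tip in the frame of well_3 between -0.016 and 0.016 m and y of rod_tip in the frame of well_3 between -0.016 and 0.016 m) or (z of rod_tip in the frame of well_4 between -0.004 and 0.03 m and x of rod_tip in the frame of well_4 between -0.016 and 0.016 m and y of rod_tip in the frame of well_4 between -0.016 and 0.016 m)) and distance of each of tube_1_cap, tube_2_cap from where it was at the start of the episode below 0.02 m), for 0.05 s.
2. the rod stands back in its hole in the rack, both big tubes still in the rack (horizontal distance between rod_tip and rod_hole below 0.008 m and z of rod_tip in the frame of rod_hole below -0.035 m and angle between rod_tip's own z axis and vertical below 0.2 rad and distance of each of tube_1_cap, tube_2_cap from where it was at the start of the episode below 0.02 m), for 0.1 s.
At the end, for the whole second after the job is handed in: both big tubes are in two different wells with the foot within 6 mm of the clear well's bottom centre and the tube within 0.12 rad of the bore; the rod stands in its rack hole (tip within 8 mm of the hole's axis, at least 35 mm deep, tilted less than 0.2 rad) (((distance between tube_1_foot and well_1 below 0.006 m and angle between the z axis of tube_1_foot and the z axis of well_1, either way round below 0.12 rad) or (distance between tube_1_foot and well_2 below 0.006 m and angle between the z axis of tube_1_foot and the z axis of well_2, either way round below 0.12 rad) or (distance between tube_1_foot and well_3 below 0.006 m and angle between the z axis of tube_1_foot and the z axis of well_3, either way round below 0.12 rad) or (distance between tube_1_foot and well_4 below 0.006 m and angle between the z axis of tube_1_foot and the z axis of well_4, either way round below 0.12 rad)) and ((distance between tube_2_foot and well_1 below 0.006 m and angle between the z axis of tube_2_foot and the z axis of well_1, either way round below 0.12 rad) or (distance between tube_2_foot and well_2 below 0.006 m and angle between the z axis of tube_2_foot and the z axis of well_2, either way round below 0.12 rad) or (distance between tube_2_foot and well_3 below 0.006 m and angle between the z axis of tube_2_foot and the z axis of well_3, either way round below 0.12 rad) or (distance between tube_2_foot and well_4 below 0.006 m and angle between the z axis of tube_2_foot and the z axis of well_4, either way round below 0.12 rad)) and horizontal distance between rod_tip and rod_hole below 0.008 m and z of rod_tip in the frame of rod_hole below -0.035 m and angle between rod_tip's own z axis and vertical below 0.2 rad); the robot touches nothing.
It fails at once if a slim tube in the rack is moved more than 40 mm (distance of any of slim_1_centre, slim_2_centre from where it was at the start of the episode above 0.04 m).
It fails at once if the beaker or the jar is moved more than 40 mm (distance of any of beaker, reagent_jar from where it was at the start of the episode above 0.04 m).
It also fails if it takes over 72 s, if anything falls off the work surface, if the arm or the gripper's body presses on something with over 40 N, if the wrist force passes 120 N, or if a joint passes its speed limit or range.

## Working session

There is one attempt and no reset: what is moved stays moved. The work goes in short steps, Python scripts to look and compute and a tool call to move; the robot and the scene stay as the last step left them, time stands still between calls to the robot, and variables do not carry over. Pictures are saved under pics/ and viewed, at most 10 in all, crops included, and the job is handed in when it is done.

Besides the shell and the picture viewer there is one more tool, called after ">>>" as name(argument=value, ...) on one line, values as JSON. carry_out: Moves the arm, as the interface text tells. Its arguments: {"type":"object","properties":{"steps":{"type":"array"},"gripper":{"type":"number"},"force":{"type":"number"}},"required":["steps"]}

```bash
mkdir -p pics; ls
cat > h.py <<'E'
import numpy as np,cv2,json
from plant import manip
from scipy.spatial.transform import Rotation as Ro
def snap(n,f=None):
    c=manip.capture(n); f=f or n
    cv2.imwrite(f'pics/{f}.png',c['pixels'][:,:,::-1]); np.savez(f'pics/{f}.npz',**{k:np.array(c[k]) for k in c}); return c
def ld(f): return np.load(f'pics/{f}.npz')
def onz(c,u,v,z):
    R,t=c['R'],c['t']; d=R.T@np.array([(u-c['cx'])/c['fx'],(v-c['cy'])/c['fy'],1]); o=-R.T@t
    return o+d*(z-o[2])/d[2]
def proj(c,X):
    p=c['R']@np.array(X)+c['t']; return np.array([c['fx']*p[0]/p[2]+c['cx'],c['fy']*p[1]/p[2]+c['cy']])
def tri(*obs):
    A=[];b=[]
    for c,u,v in obs:
        P=np.c_[c['R'],c['t']]; x=(u-c['cx'])/c['fx'];y=(v-c['cy'])/c['fy']
        for r in (x*P[2]-P[0],y*P[2]-P[1]): A.append(r[:3]);b.append(-r[3])
    s=np.linalg.lstsq(np.array(A),np.array(b),rcond=None); return s[0]
def st():
    s=manip.state(); print(s['time'],np.round(s['eef_pos'],4),np.round(s['tool_rot'],4),np.round(s['ft_force'],2),s['width'],s['grip_force']); return s
def delta(goal,Rg):
    """shift in tool axes (units 100mm) and rotvec (units 5deg)"""
    s=manip.state(); R=Ro.from_quat(s['tool_rot'])
    print('shift mm tool',np.round(R.inv().apply(np.array(goal)-s['eef_pos'])*1000,1),'turn deg',np.round(np.degrees((R.inv()*Rg).as_rotvec()),2))
E
python3 -c "
from h import *
a=snap('scene');b=snap('top');st()
cv2.imwrite('pics/both.png',np.hstack([cv2.resize(x['pixels'],None,fx=1,fy=1)[:,:,::-1] for x in (a,b)]))
for c in (a,b): print(c['fx'],-c['R'].T@c['t'],c['R'][2])
"
```

```text
pics
0.1 [ 0.2299 -0.581   0.2391] [ 9.823e-01  1.873e-01 -0.000e+00 -5.000e-04] [-0.37  0.04  0.78] 0.09514440074253407 0.0
402.6744039488921 [ 1.00710647 -0.18518393  0.74222516] [-0.58792521  0.24722752 -0.77020939]
407.85937194847503 [0.4564469  0.00345272 1.02030401] [ 0.09893555 -0.00802397 -0.99506149]
```

View pics/scene.png

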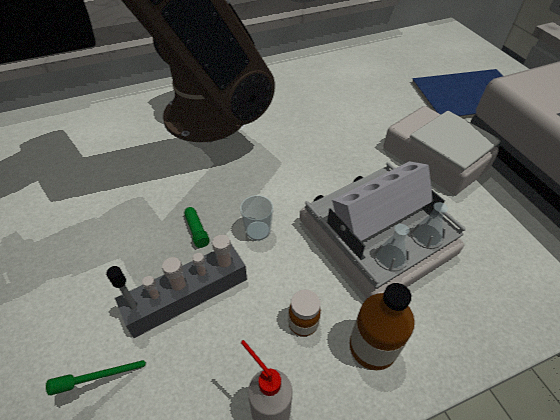

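View pics/top.png

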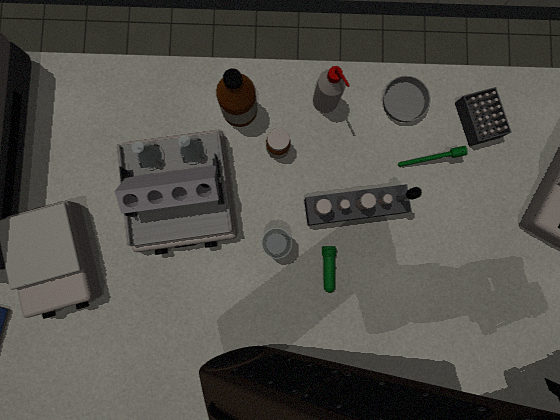

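The rod (black handle) is at scene (117,277) / top (413,193). The white-capped big tubes are at top (368,202) and (324,206), and the slim ones at (388,199) and (345,204). The green look-alikes lie flat on the bench at top (430,157) and (329,270), so they aren't meant. The well mouths are at top (130,200), (154,196), (179,193) and (204,189). Next I'll enlarge these areas to confirm.

```bash
python3 -c "
from h import *
a=cv2.imread('pics/top.png');b=cv2.imread('pics/scene.png')
def cr(i,x,y): return cv2.resize(i[y:y+75,x:x+133],(798,450)) if 0 else cv2.resize(i[y:y+100,x:x+133],(400,300),interpolation=cv2.INTER_CUBIC)
m=np.vstack([np.hstack([cr(a,300,160),cr(a,110,140)]),np.hstack([cr(b,105,230),cr(b,315,150)])])
m=cv2.convertScaleAbs(m,alpha=1.5)
cv2.imwrite('pics/crops.png',m)
"
```

```text
(no output)
```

View pics/crops.png

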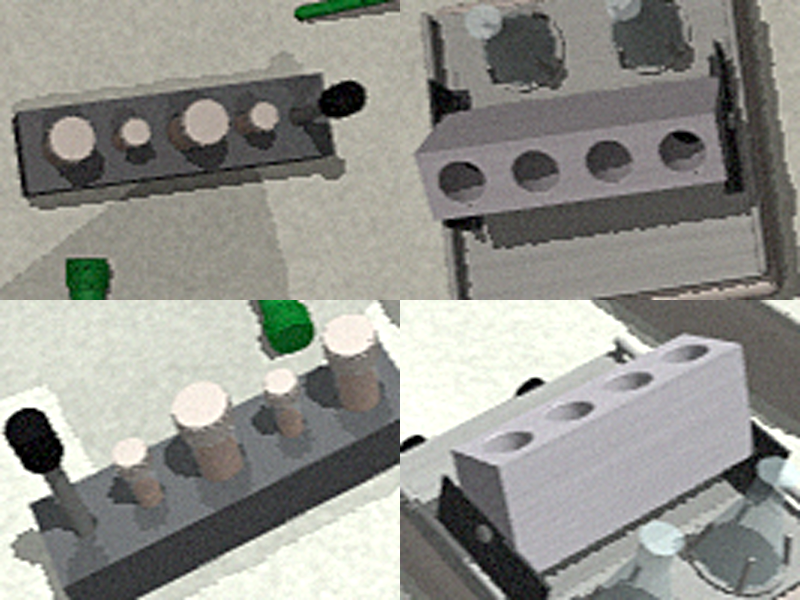

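The crops confirm it: the upright rod has the black handle, the two wide white caps are the big tubes, and the green parts lie flat. There are four well mouths in a row. Now I'll triangulate.

```bash
python3 -c "
from h import *
T=ld('top');S=ld('scene')
n=['rodtop','big1','big2','w1','w2','w3','w4']
t=[(415.5,192.5),(368.7,200.3),(323.7,206),(204.3,190.3),(180,193.7),(155,197.3),(131,200.3)]
s=[(113.5,271.5),(172.3,262.7),(221.3,240),(351,197.7),(372,187),(392.3,177.3),(410.7,167.7)]
P=[]
for k,a,b in zip(n,t,s):
    X=tri((T,*a),(S,*b)); P.append(X); print(k,np.round(X,4),np.round(proj(T,X)-a,1),np.round(proj(S,X)-b,1))
P=np.array(P)
for k,z in ((0,.175),(1,.122),(2,.122)): print(np.round(onz(T,*t[k],z),4),np.round(onz(S,*s[k],z),4))
W=P[3:]; print(np.linalg.norm(np.diff(W,axis=0),axis=1)); c=W.mean(0); d=W[3]-W[0]; print(c,d/np.linalg.norm(d),np.degrees(np.arctan2(-d[0],d[1])))
print('rack yaw',P[2]-P[1],np.linalg.norm(P[2]-P[1]),np.linalg.norm((P[1]-P[0])[:2]))
# rack hole estimate by edges: rack top corners in top crop
for q in [(15,113),(322,74),(333,156),(27,194)]: print(np.round(onz(T,300+q[0]/3,160+q[1]/3,.055),4))
for q in [(432,220),(718,181),(413,152),(718,118)]: print('blk',110+(q[0]-400)/3,140+q[1]/3)
"
```

```text
rodtop [ 0.5812 -0.2976  0.1714] [-0.2 -0. ] [-0.2 -0. ]
big1 [ 0.5679 -0.2078  0.1257] [-1.1 -0.3] [-1.3 -0. ]
big2 [ 0.5524 -0.1096  0.124 ] [-0.6 -0.2] [-0.7  0. ]
w1 [0.5758 0.1506 0.1571] [-0.9 -0.5] [-1.1  0.1]
w2 [0.5672 0.2022 0.1583] [-1.2 -0.7] [-1.4  0.2]
w3 [0.5584 0.2554 0.157 ] [-1.3 -0.8] [-1.6  0.2]
w4 [0.5504 0.3051 0.1587] [-1.3 -0.8] [-1.5  0.2]
[ 0.5806 -0.2968  0.175 ] [ 0.584  -0.2966  0.175 ]
[ 0.5678 -0.2111  0.122 ] [ 0.5662 -0.2057  0.122 ]
[ 0.5522 -0.1112  0.122 ] [ 0.5515 -0.1081  0.122 ]
[0.05233017 0.05393288 0.05041707]
[0.56294612 0.22832727 0.15777845] [-0.16211366  0.98672074  0.01006707] 9.330078758003122
rack yaw [-0.01550528  0.09822866 -0.00179312] 0.09946104495278746 0.09080611976094125
[ 0.5781 -0.0747  0.055 ]
[ 0.6166 -0.3198  0.055 ]
[ 0.551  -0.3283  0.055 ]
[ 0.5139 -0.0855  0.055 ]
blk 120.66666666666667 213.33333333333331
blk 216.0 200.33333333333334
blk 114.33333333333333 190.66666666666666
blk 216.0 179.33333333333334
```

>>> carry_out(steps=[0,0,0,0,0,-0.966,0,0,0,0,0,-0.966,0,0,0,0,0,-0.966,0,0,0,0,0,-0.966,0,0,0,0,0,-0.966,0,0,0,0,0,-0.966,0,0,0,0,0,-0.966,0,0,0,0,0,-0.966], gripper=0.2, force=30)

```text
time: 0.9
eef_pos: [0.23, -0.581, 0.2393]
tool_rot: [0.864, 0.503, 0.0, -0.0]
ft_force: [0.7, -0.2, 0.4]
width: 0.0572
grip_force: 0.0
```

>>> carry_out(steps=[0,0,0,0,0,-0.966,0,0,0,0,0,-0.966,0,0,0,0,0,-0.966,0,0,0,0,0,-0.966,0,0,0,0,0,-0.966,0,0,0,0,0,-0.966,0,0,0,0,0,-0.966,0,0,0,0,0,-0.966])

```text
time: 1.7
eef_pos: [0.2299, -0.581, 0.2393]
tool_rot: [0.649, 0.761, 0.0, -0.0]
ft_force: [-0.1, 0.2, -0.3]
width: 0.057
grip_force: 0.0
```

```bash
cat >> h.py <<'E'
def toolrot(zdir,yhint):
    z=np.array(zdir,float);z/=np.linalg.norm(z); y=np.array(yhint,float); y-=z*(y@z); y/=np.linalg.norm(y)
    return Ro.from_matrix(np.c_[np.cross(y,z),y,z])
YR=np.radians(8.9); YW=np.radians(9.3)
RACK=toolrot([0,0,-1],[np.cos(YR),np.sin(YR),0])
XH=np.array([np.cos(YW),np.sin(YW),0]); ZW=-.5*XH+np.array([0,0,.8660254])
WELL=toolrot(-ZW,XH)
E
python3 -c "
from h import *
st();delta([.582,-.2975,.24],RACK);print(manip.state()['joint_positions'])"
```

```text
1.7 [ 0.2299 -0.581   0.2393] [ 6.490e-01  7.608e-01  2.000e-04 -3.000e-04] [-0.06  0.18 -0.29] 0.056990419699498154 0.0
shift mm tool [224.5 392.3  -0.6] turn deg [-0.   -0.04  0.17]
[-1.29960499e+00  4.91296677e-01  1.55926329e+00 -3.80593650e-06
  1.09166962e+00 -1.45784252e+00]
```

>>> carry_out(steps=[0.224,0.392,0,0,0,0,0.224,0.392,0,0,0,0,0.224,0.392,0,0,0,0,0.224,0.392,0,0,0,0,0.224,0.392,0,0,0,0,0.224,0.392,0,0,0,0,0.224,0.392,0,0,0,0,0.224,0.392,0,0,0,0])

```text
time: 2.5
eef_pos: [0.5134, -0.3543, 0.2394]
tool_rot: [0.65, 0.76, -0.0, -0.0]
ft_force: [0.1, -0.7, -0.8]
width: 0.0571
grip_force: 0.0
```

>>> carry_out(steps=[0.224,0.392,0,0,0,0,0.224,0.392,0,0,0,0,0,0,0,0,0,0])

```text
time: 2.8
eef_pos: [0.5859, -0.2958, 0.2389]
tool_rot: [0.649, 0.761, 0.0, -0.0]
ft_force: [-0.8, 0.2, -0.5]
width: 0.0572
grip_force: 0.0
```

```bash
python3 -c "
from h import *
st();delta([.582,-.2975,.163],RACK)
c=snap('wrist','w1'); print(-c['R'].T@c['t'],c['R'],c['fx'])
for p in ([.582,-.2975,.175],[.5675,-.208,.122]): print(proj(c,p))"
```

```text
2.8 [ 0.5859 -0.2958  0.2389] [ 6.487e-01  7.611e-01  4.000e-04 -2.000e-04] [-0.75  0.22 -0.48] 0.05716920445719831 0.0
shift mm tool [-1.1 -4.2 75.9] turn deg [ 0.02 -0.04  0.21]
[ 0.57312599 -0.21489006  0.38400911] [[ 9.87402233e-01  1.58228314e-01  7.94081182e-04]
 [ 1.51128654e-01 -9.44560630e-01  2.91488159e-01]
 [ 4.68717379e-02 -2.87696051e-01 -9.56574107e-01]] 341.30890982947085
[271.12867581 241.54300544]
[271.52252754  98.39338268]
```

View pics/w1.png

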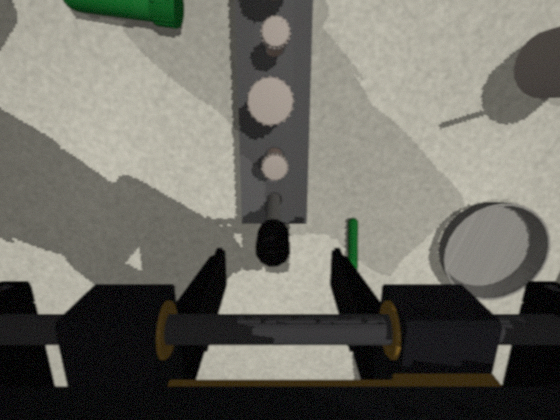

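The wrist view shows the black handle's top at about (272,248) between the open fingers, with big tube 1's cap at (270,101). That puts the rod 2–3 mm further towards -y than I had, and it isn't the green look-alike. I'll go down and grip.

>>> carry_out(steps=[-0.03,-0.04,0.15,0,0,0,0,0,0.2,0,0,0,0,0,0.2,0,0,0,0,0,0.15,0,0,0,0,0,0.06,0,0,0,0,0,0,0,0,0])

```text
time: 3.45
eef_pos: [0.5785, -0.3035, 0.163]
tool_rot: [0.651, 0.759, -0.0, -0.001]
ft_force: [0.7, -0.9, 0.5]
width: 0.057
grip_force: 0.0
```

>>> carry_out(steps=[0,0,0,0,0,0,0,0,0,0,0,0,0,0,0,0,0,0,0,0,0,0,0,0,0,0,0,0,0,0,0,0,0,0,0,0], gripper=-1, force=30)

```text
time: 4.05
eef_pos: [0.5798, -0.303, 0.1639]
tool_rot: [0.65, 0.76, 0.0, 0.001]
ft_force: [2.8, 0.7, 0.9]
width: 0.0237
grip_force: 30.0
```

```bash
python3 -c "
from h import *
st();a=snap('scene','s2'); m=cv2.resize(a['pixels'][200:300,80:213,::-1],(800,600),interpolation=cv2.INTER_CUBIC);cv2.imwrite('pics/s2c.png',m)"
```

```text
4.05 [ 0.5798 -0.303   0.1639] [6.503e-01 7.596e-01 3.000e-04 6.000e-04] [2.78 0.69 0.87] 0.023709932903932106 29.999048709869385
```

>>> carry_out(steps=[0,0,-0.05,0,0,0,0,0,-0.2,0,0,0,0,0,-0.4,0,0,0,0,0,-0.5,0,0,0,0,0,-0.4,0,0,0,0,0,0,0,0,0])

```text
time: 4.7
eef_pos: [0.58, -0.3036, 0.325]
tool_rot: [0.65, 0.76, 0.0, 0.004]
ft_force: [0.4, -0.6, -0.6]
width: 0.0236
grip_force: 30.0
```

```bash
cat >> h.py <<'E'
U=np.array([-np.sin(YW),np.cos(YW),0]); C=np.array([.563,.2283,.158]); L=.1539
def mouth(i): return C+(i-2.5)*.052*U
E
python3 -c "
from h import *
s=st();print(mouth(1)); delta(mouth(1)+(.03+L)*ZW,WELL);print(s['joint_positions'])"
```

```text
4.7 [ 0.58   -0.3036  0.325 ] [6.503e-01 7.597e-01 3.000e-04 4.400e-03] [ 0.4  -0.56 -0.56] 0.023557046068081507 29.998874366283417
[0.5756051  0.15132525 0.158     ]
shift mm tool [449.5 -26.1   4.7] turn deg [-29.65   0.46  -0.32]
[-5.82927116e-01  4.66152178e-01  1.36917495e+00 -5.93178030e-04
  1.29754240e+00 -7.37665142e-01]
```

View pics/s2c.png

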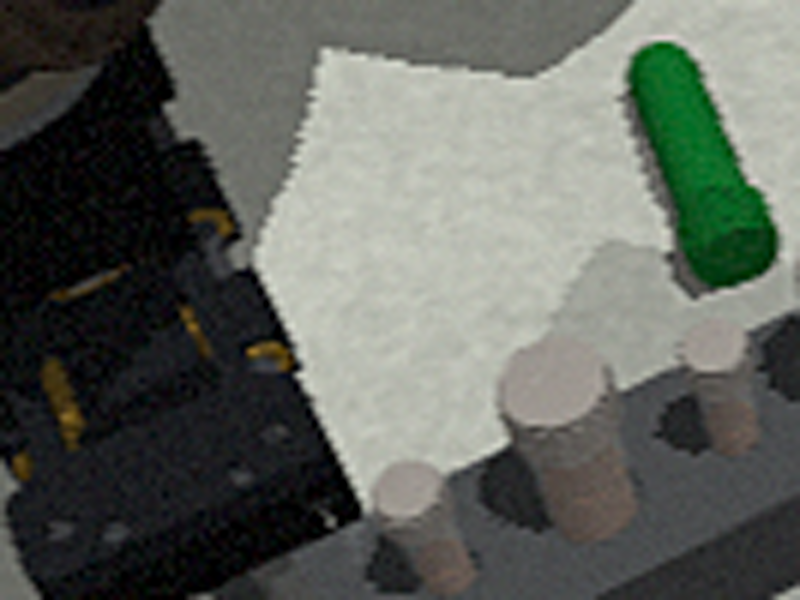

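The crop shows the gripper closed on the rod's handle with the slim and big tubes undisturbed; the width of 23.6 mm confirms the handle is held. Next I carry it over to well 1 and tilt.

>>> carry_out(steps=[0.25,-0.015,0,0,0,0,0.45,-0.025,0,0,0,0,0.48,-0.028,0,0,0,0,0.48,-0.028,0,0,0,0,0.48,-0.028,0,0,0,0,0.48,-0.028,0,0,0,0,0.48,-0.028,0,0,0,0,0.48,-0.028,0,0,0,0])

```text
time: 5.5
eef_pos: [0.5022, 0.0491, 0.3181]
tool_rot: [0.65, 0.76, -0.001, -0.0]
ft_force: [0.7, 1.3, -0.3]
width: 0.0238
grip_force: 30.0
```

>>> carry_out(steps=[0.48,-0.028,0,0,0,0,0.435,-0.028,0.047,-0.98,0,0,0,0,0,-0.98,0,0,0,0,0,-0.98,0,0,0,0,0,-0.98,0,0,0,0,0,-0.98,0,0,0,0,0,-0.98,0,0,0,0,0,0,0,0])

```text
time: 6.3
eef_pos: [0.482, 0.1368, 0.3127]
tool_rot: [0.629, 0.735, 0.192, 0.165]
ft_force: [0.1, 0.2, -1.1]
width: 0.0238
grip_force: 30.0
```

```bash
python3 -c "
from h import *
s=st(); delta(mouth(1)+(.03+L)*ZW,WELL);print(s['joint_positions'])
a=snap('scene','s3');b=snap('top','t3');i=a['pixels'][120:270,290:490,::-1];j=b['pixels'][120:270,80:280,::-1]
cv2.imwrite('pics/s3c.png',np.hstack([cv2.resize(k,(400,300)) for k in (i,j)]))"
```

```text
6.3 [0.482  0.1368 0.3127] [0.629  0.7351 0.192  0.1646] [ 0.11  0.19 -1.13] 0.023831256143244342 29.998904764652252
shift mm tool [-0.7  4.6 -2.6] turn deg [-0.7   0.23 -0.35]
[ 0.14146459  0.08400075  2.04239217  0.01300348  0.5039309  -0.02348363]
```

View pics/s3c.png

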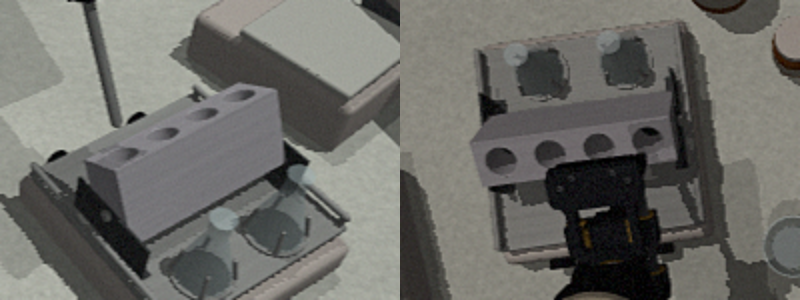

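```bash
python3 -c "
from h import *
s=manip.state();R=Ro.from_quat(s['tool_rot']);S=ld('s3');p=s['eef_pos']
for d in (.03,.154):print(d,proj(S,p+R.apply([0,0,d])))
print('obs tip 348,181.5; handle ~', 290+85/2,120)
print(proj(S,mouth(1)),'mouth obs 351,197.7')"
```

```text
0.03 [333.62278141 121.93247141]
0.154 [346.06454563 184.1226344 ]
obs tip 348,181.5; handle ~ 332.5 120
[350.24694834 197.3448585 ] mouth obs 351,197.7
```

>>> carry_out(steps=[-0.03,0.046,0,-0.14,0,0,0,0,0.2,0,0,0,0,0,0.2,0,0,0,0,0,0.2,0,0,0,0,0,0.1,0,0,0,0,0,0.05,0,0,0,0,0,0.05,0,0,0])

```text
time: 7.1
eef_pos: [0.5283, 0.1409, 0.247]
tool_rot: [0.628, 0.734, 0.197, 0.169]
ft_force: [-0.2, -0.3, -0.5]
width: 0.0233
grip_force: 30.0
```

>>> carry_out(steps=[0,0,0.02,0,0,0,0,0,0.02,0,0,0,0,0,0,0,0,0])

```text
time: 7.4
eef_pos: [0.5303, 0.1413, 0.245]
tool_rot: [0.628, 0.733, 0.198, 0.17]
ft_force: [-4.6, -1.3, 7.5]
width: 0.0234
grip_force: 30.0
```

```bash
cat >> h.py <<'E'
def tip(i):
    s=st();R=Ro.from_quat(s['tool_rot']);d=s['eef_pos']+R.apply([0.0025,0,L])-mouth(i)+.071*ZW
    print('tip in well (u across, along row, z) mm',np.round(1000*np.array([d@np.cross(U,ZW),d@U,d@ZW]),1),'axial force',np.round(s['ft_force']@ZW,2),'lean deg',np.degrees(np.arccos(-R.apply([0,0,1])@ZW)))
E
python3 -c "
from h import *
tip(1)"
```

```text
7.4 [0.5303 0.1413 0.245 ] [0.6277 0.7334 0.1983 0.1698] [-4.57 -1.28  7.48] 0.023355394914101477 30.001417994499207
tip in well (u across, along row, z) mm [ 4.1 -0.7 15.6] axial force 8.84 lean deg 0.3480470148411304
```

Well 1 stops the rod at z≈15.6 mm with 9 N, so it holds a cushion. Next is well 2.

>>> carry_out(steps=[0,0,-0.2,0,0,0,0,0,-0.4,0,0,0,0,0,-0.3,0,0,0,0.26,-0.02,0,0,0,0,0.26,-0.01,0,0,0,0,0,0,0.2,0,0,0,0,0,0.4,0,0,0,0,0,0.15,0,0,0])

```text
time: 8.2
eef_pos: [0.5122, 0.1913, 0.2533]
tool_rot: [0.628, 0.734, 0.197, 0.169]
ft_force: [0.8, -0.8, -0.1]
width: 0.0232
grip_force: 30.0
```

>>> carry_out(steps=[0,0,0.08,0,0,0,0,0,0.03,0,0,0,0,0,0.02,0,0,0,0,0,0.02,0,0,0,0,0,0,0,0,0])

```text
time: 8.7
eef_pos: [0.5193, 0.1922, 0.2425]
tool_rot: [0.628, 0.734, 0.198, 0.169]
ft_force: [-0.8, 0.3, -0.9]
width: 0.0238
grip_force: 30.0
```

```bash
python3 -c "
from h import *
tip(2)"
```

```text
8.7 [0.5193 0.1922 0.2425] [0.6279 0.7335 0.1976 0.1692] [-0.81  0.32 -0.89] 0.02376685000580073 29.99983102083206
tip in well (u across, along row, z) mm [ 0.3 -0.6 14.8] axial force -0.4 lean deg 0.26574617752641955
```

>>> carry_out(steps=[0,0,0.02,0,0,0,0,0,0.02,0,0,0,0,0,0.01,0,0,0,0,0,0,0,0,0])

```text
time: 9.1
eef_pos: [0.5219, 0.1926, 0.2375]
tool_rot: [0.628, 0.734, 0.197, 0.169]
ft_force: [0.6, 0.7, -1.4]
width: 0.0236
grip_force: 30.0
```

```bash
python3 -c "
from h import *
tip(2)"
```

```text
9.1 [0.5219 0.1926 0.2375] [0.628  0.7336 0.1971 0.1689] [ 0.6   0.73 -1.42] 0.023564117671779062 29.99981313943863
tip in well (u across, along row, z) mm [-0.1 -0.7  9.1] axial force -1.59 lean deg 0.24097759912265343
```

Well 2 is clear: the tip is at 9 mm with no contact. Next is well 3.

>>> carry_out(steps=[0,0,-0.2,0,0,0,0,0,-0.4,0,0,0,0,0,-0.36,0,0,0,0.26,0,0,0,0,0,0.26,0,0,0,0,0,0,0,0.2,0,0,0,0,0,0.4,0,0,0,0,0,0.15,0,0,0])

```text
time: 9.9
eef_pos: [0.5036, 0.2426, 0.2534]
tool_rot: [0.628, 0.734, 0.196, 0.168]
ft_force: [-0.3, -0.5, -0.1]
width: 0.0233
grip_force: 30.0
```

>>> carry_out(steps=[0,0,0.08,0,0,0,0,0,0.03,0,0,0,0,0,0.02,0,0,0,0,0,0.02,0,0,0,0,0,0.02,0,0,0,0,0,0.02,0,0,0,0,0,0,0,0,0])

```text
time: 10.6
eef_pos: [0.5128, 0.2438, 0.2394]
tool_rot: [0.628, 0.734, 0.197, 0.169]
ft_force: [-0.5, -0.1, -1.1]
width: 0.0232
grip_force: 30.0
```

```bash
python3 -c "
from h import *
tip(3)"
```

```text
10.6 [0.5128 0.2438 0.2394] [0.628  0.7336 0.1973 0.1689] [-0.53 -0.08 -1.05] 0.023212043664515132 29.99987483024597
tip in well (u across, along row, z) mm [ 0.3 -0.7 11.1] axial force -0.64 lean deg 0.24629309179737502
```

>>> carry_out(steps=[0,0,0.03,0,0,0,0,0,0.03,0,0,0,0,0,0.02,0,0,0,0,0,0.02,0,0,0,0,0,0.02,0,0,0,0,0,0.02,0,0,0,0,0,0,0,0,0])

```text
time: 11.3
eef_pos: [0.5196, 0.2451, 0.2299]
tool_rot: [0.628, 0.733, 0.199, 0.17]
ft_force: [-21.0, -3.1, 30.8]
width: 0.0235
grip_force: 30.0
```

```bash
python3 -c "
from h import *
tip(3)"
```

```text
11.3 [0.5196 0.2451 0.2299] [0.6276 0.7333 0.1989 0.1699] [-21.01  -3.13  30.84] 0.02352646809378233 30.005779266357422
tip in well (u across, along row, z) mm [ 2.1 -0.4 -0.6] axial force 37.33 lean deg 0.37537226046039807
```

The bottom of well 3 is at z≈0, so wells 2 and 3 are the clear ones. Now I'll return the rod.

>>> carry_out(steps=[0,0,-0.2,0,0,0,0,0,-0.45,0,0,0,0,0,-0.5,0.5,0,0,0,0,-0.1,1,0,0,0,0,0,1,0,0,0,0,0,1,0,0,0,0,0,1,0,0,0,0,0,1,0,0])

```text
time: 12.1
eef_pos: [0.4582, 0.2353, 0.3359]
tool_rot: [0.65, 0.76, 0.016, 0.014]
ft_force: [0.1, 0.8, -0.6]
width: 0.0236
grip_force: 30.0
```

>>> carry_out(steps=[0,0,0,0.45,0,0,0,0,0,0,0,0])

```text
time: 12.3
eef_pos: [0.4589, 0.2353, 0.3351]
tool_rot: [0.65, 0.76, 0.002, 0.002]
ft_force: [0.3, -0.8, -1.3]
width: 0.0234
grip_force: 30.0
```

```bash
python3 -c "
from h import *
st(); delta([.5798,-.303,.315],Ro.from_quat([.6503,.7597,.0003,.0006]))"
```

```text
12.3 [0.4589 0.2353 0.3351] [0.6505 0.7595 0.0018 0.0018] [ 0.26 -0.78 -1.27] 0.023429804050058 29.999637007713318
shift mm tool [-550.5   36.6   20.4] turn deg [ 0.22 -0.01 -0.03]
```

>>> carry_out(steps=[-0.3,0.02,0,0.04,0,0,-0.48,0.032,0,0,0,0,-0.48,0.032,0,0,0,0,-0.48,0.032,0,0,0,0,-0.48,0.032,0,0,0,0,-0.48,0.032,0,0,0,0,-0.48,0.032,0,0,0,0,-0.48,0.032,0,0,0,0])

```text
time: 13.1
eef_pos: [0.5386, -0.1245, 0.3359]
tool_rot: [0.65, 0.76, 0.001, 0.002]
ft_force: [0.8, 0.0, -0.5]
width: 0.0235
grip_force: 30.0
```

>>> carry_out(steps=[-0.48,0.032,0,0,0,0,-0.48,0.032,0,0,0,0,-0.48,0.032,0,0,0,0,-0.3,0.02,0.1,0,0,0,-0.105,0.006,0.1,0,0,0,0,0,0,0,0,0,0,0,0,0,0,0])

```text
time: 13.8
eef_pos: [0.5791, -0.3018, 0.3158]
tool_rot: [0.65, 0.76, 0.001, 0.001]
ft_force: [-1.0, 0.4, -0.1]
width: 0.024
grip_force: 30.0
```

```bash
python3 -c "
from h import *
st(); delta([.5798,-.303,.1639],Ro.from_quat([.6503,.7597,.0003,.0006]))"
```

```text
13.8 [ 0.5791 -0.3018  0.3158] [6.501e-01 7.598e-01 1.000e-03 7.000e-04] [-0.98  0.4  -0.13] 0.023979043412645073 29.999696910381317
shift mm tool [-1.300e+00  1.000e-01  1.519e+02] turn deg [ 0.07 -0.04  0.02]
```

>>> carry_out(steps=[-0.013,0.002,0.2,0,0,0,0,0,0.4,0,0,0,0,0,0.3,0,0,0,0,0,0.08,0,0,0,0,0,0,0,0,0,0,0,0,0,0,0])

```text
time: 14.4
eef_pos: [0.5806, -0.3039, 0.2198]
tool_rot: [0.65, 0.76, 0.001, 0.002]
ft_force: [-0.0, -0.2, -1.6]
width: 0.0235
grip_force: 30.0
```

```bash
python3 -c "
from h import *
st(); delta([.5798,-.303,.1639],Ro.from_quat([.6503,.7597,.0003,.0006]))
a=snap('scene','s5');i=a['pixels'][225:325,80:213,::-1]
b=snap('top','t5')['pixels'][145:245,340:473,::-1]
cv2.imwrite('pics/s5c.png',cv2.convertScaleAbs(np.hstack([cv2.resize(k,(400,300),interpolation=cv2.INTER_CUBIC) for k in (i,b)]),alpha=1.4))"
```

```text
14.4 [ 0.5806 -0.3039  0.2198] [0.65   0.7599 0.0012 0.0022] [-0.04 -0.23 -1.6 ] 0.023492406518148226 29.999762177467346
shift mm tool [ 1.1 -1.  55.9] turn deg [0.19 0.08 0.04]
```

View pics/s5c.png

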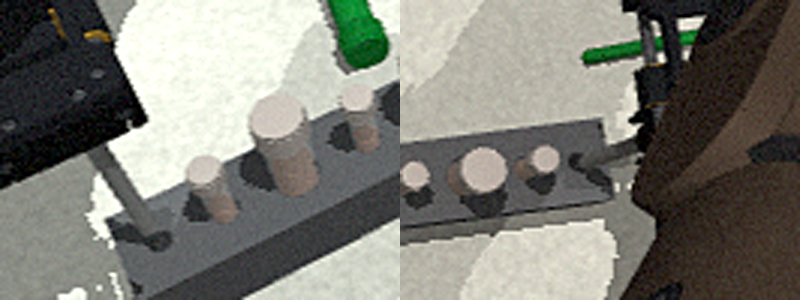

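The rod tip hovers just over the hole, at left crop (150,235). Both the top and scene views look consistent with alignment, so I'll lower slowly.

>>> carry_out(steps=[0.005,-0.005,0.04,0,0,0,0,0,0.04,0,0,0,0,0,0.04,0,0,0,0,0,0.04,0,0,0,0,0,0,0,0,0])

```text
time: 15.0
eef_pos: [0.58, -0.3036, 0.2013]
tool_rot: [0.65, 0.76, 0.002, 0.001]
ft_force: [4.4, 2.0, -3.5]
width: 0.0237
grip_force: 30.0
```

```bash
python3 -c "
from h import *
st()"
```

```text
15.0 [ 0.58   -0.3036  0.2013] [0.6505 0.7595 0.0016 0.0013] [ 4.39  2.03 -3.47] 0.02365548016839492 30.000430047512054
```

>>> carry_out(steps=[0.005,0.01,0.03,0,0,0,0,0,0.06,0,0,0,0,0,0.08,0,0,0,0,0,0.08,0,0,0,0,0,0.08,0,0,0,0,0,0.035,0,0,0,0,0,0,0,0,0])

```text
time: 15.7
eef_pos: [0.5806, -0.3028, 0.164]
tool_rot: [0.65, 0.76, 0.001, 0.001]
ft_force: [6.0, 1.7, -3.9]
width: 0.0234
grip_force: 30.0
```

```bash
python3 -c "
from h import *
st()"
```

```text
15.7 [ 0.5806 -0.3028  0.164 ] [6.504e-01 7.596e-01 1.300e-03 5.000e-04] [ 6.05  1.7  -3.92] 0.02343033280275022 30.000694692134857
```

>>> carry_out(steps=[0,0,0,0,0,0,0,0,0,0,0,0,0,0,0,0,0,0,0,0,-0.1,0,0,0,0,0,-0.3,0,0,0,0,0,-0.4,0,0,0,0,0,0,0,0,0], gripper=0.25)

```text
time: 16.4
eef_pos: [0.5815, -0.3041, 0.2514]
tool_rot: [0.65, 0.76, 0.001, 0.005]
ft_force: [-0.1, 0.6, 0.4]
width: 0.0594
grip_force: 0.0
```

```bash
python3 -c "
from h import *
s=st(); delta([.568,-.2105,.244],RACK);delta([.5528,-.1117,.244],RACK)
c=snap('wrist','w6')
for p in ([.582,-.3,.175],[.568,-.2105,.122],[.5528,-.1117,.122]): print(proj(c,p))"
```

```text
16.4 [ 0.5815 -0.3041  0.2514] [0.6503 0.7597 0.0014 0.0052] [-0.14  0.64  0.39] 0.059423376925137515 0.0
shift mm tool [94.6  1.1  6.8] turn deg [ 0.51  0.35 -0.03]
shift mm tool [194.6   1.3   6.2] turn deg [ 0.51  0.35 -0.03]
[278.14583431 227.33312443]
[277.41410494  90.75176469]
[277.64386568 -68.00006387]
```

View pics/w6.png

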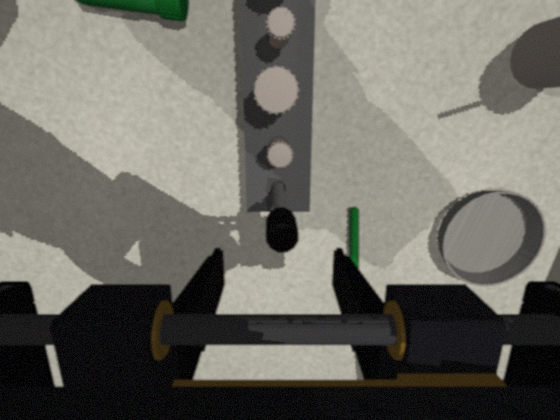

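The rod stands in the hole at (281,232), and big tube 1's cap is at (276,90), within 1 mm of my prediction. I'll go for tube 1.

>>> carry_out(steps=[0.45,0,0,0.05,0,0,0.495,0.01,0,0,0,0,0,0,0.2,0,0,0,0,0,0.45,0,0,0,0,0,0.45,0,0,0,0,0,0.2,0,0,0,0,0,0.05,0,0,0,0,0,0,0,0,0])

```text
time: 17.25
eef_pos: [0.5662, -0.2096, 0.1098]
tool_rot: [0.65, 0.76, -0.001, -0.001]
ft_force: [-0.3, 0.6, 0.3]
width: 0.0594
grip_force: 0.0
```

>>> carry_out(steps=[0,0,0,0,0,0,0,0,0,0,0,0,0,0,0,0,0,0,0,0,0,0,0,0,0,0,0,0,0,0], gripper=-1, force=20)

```text
time: 17.75
eef_pos: [0.5666, -0.2098, 0.1109]
tool_rot: [0.65, 0.76, -0.001, -0.0]
ft_force: [0.6, -1.2, 3.6]
width: 0.0333
grip_force: 20.0
```

```bash
python3 -c "
from h import *
s=st(); delta([.568,-.2105,.116],RACK)"
```

```text
17.75 [ 0.5666 -0.2098  0.1109] [ 6.503e-01  7.597e-01 -6.000e-04 -0.000e+00] [ 0.56 -1.21  3.64] 0.03334368116417476 20.00033140182495
shift mm tool [-0.9  1.3 -5.1] turn deg [-0.05  0.04 -0.03]
```

>>> carry_out(steps=[0,0,0,0,0,0,0,0,0,0,0,0,0,0,-0.05,0,0,0,0,0,0,0,0,0], gripper=0)

```text
time: 18.15
eef_pos: [0.5666, -0.2097, 0.1158]
tool_rot: [0.65, 0.76, -0.001, -0.0]
ft_force: [-0.6, 0.2, 0.2]
width: 0.0474
grip_force: 0.0
```

>>> carry_out(steps=[0,0,0,0,0,0,0,0,0,0,0,0,0,0,0,0,0,0,0,0,0,0,0,0,0,0,0,0,0,0], gripper=-1, force=20)

```text
time: 18.65
eef_pos: [0.5665, -0.2097, 0.1152]
tool_rot: [0.65, 0.76, -0.001, -0.0]
ft_force: [2.0, 1.0, -0.8]
width: 0.0336
grip_force: 20.0
```

>>> carry_out(steps=[0,0,-0.05,0,0,0,0,0,-0.2,0,0,0,0,0,-0.4,0,0,0,0,0,-0.5,0,0,0,0,0,-0.45,0,0,0,0,0,-0.4,0,0,0,0,0,0,0,0,0])

```text
time: 19.35
eef_pos: [0.5676, -0.21, 0.3213]
tool_rot: [0.65, 0.76, 0.0, 0.004]
ft_force: [-0.9, 0.1, -0.6]
width: 0.0335
grip_force: 20.0
```

```bash
cat >> h.py <<'E'
def tube(i,zt,off=0.0):
    "foot pose in well i when TCP is zt behind foot; off= tube offset along tool x"
    s=st();R=Ro.from_quat(s['tool_rot']);d=s['eef_pos']+R.apply([off,0,zt])-mouth(i)+.071*ZW
    f=s['ft_force'];A=np.cross(U,ZW)
    print('foot in well across,row,z mm',np.round(1000*np.array([d@A,d@U,d@ZW]),1),'force same axes',np.round([f@A,f@U,f@ZW],2),'turn deg left',np.round(np.degrees((R.inv()*WELL).as_rotvec()),2))
E
python3 -c "
from h import *
s=st(); delta(mouth(3)+(.025+.106)*ZW,WELL)"
```

```text
19.35 [ 0.5676 -0.21    0.3213] [6.503e-01 7.597e-01 3.000e-04 3.700e-03] [-0.89  0.12 -0.59] 0.03351093147735751 19.999828040599823
shift mm tool [459.6  -2.9  47.4] turn deg [-29.69   0.41  -0.34]
```

>>> carry_out(steps=[0.25,0,0,0,0,0,0.48,0,0,0,0,0,0.48,0,0,0,0,0,0.48,0,0,0,0,0,0.48,0,0,0,0,0,0.48,0,0,0,0,0,0.48,0,0,0,0,0,0.48,0,0,0,0,0])

```text
time: 20.15
eef_pos: [0.51, 0.1488, 0.3147]
tool_rot: [0.65, 0.76, -0.001, -0.001]
ft_force: [1.2, 0.4, -0.9]
width: 0.0336
grip_force: 20.0
```

>>> carry_out(steps=[0.48,0,0,0,0,0,0.48,-0.02,0,-0.99,0,0,0.03,-0.01,0,-0.99,0,0,0,0,0,-0.99,0,0,0,0,0,-0.99,0,0,0,0,0,-0.99,0,0,0,0,0,-0.99,0.02,-0.06,0,0,0,0,0,0])

```text
time: 20.95
eef_pos: [0.4911, 0.2441, 0.314]
tool_rot: [0.626, 0.737, 0.194, 0.166]
ft_force: [-0.8, -0.3, -0.2]
width: 0.0337
grip_force: 20.0
```

```bash
python3 -c "
from h import *
s=st(); delta(mouth(3)+(.015+.1052)*ZW,WELL);tube(3,.1052)
a=snap('scene','s7')['pixels'][130:230,320:453,::-1];b=snap('top','t7')['pixels'][130:230,100:233,::-1]
cv2.imwrite('pics/s7c.png',cv2.convertScaleAbs(np.hstack([cv2.resize(k,(400,300),interpolation=cv2.INTER_CUBIC) for k in (a,b)]),alpha=1.4))"
```

```text
20.95 [0.4911 0.2441 0.314 ] [0.6264 0.7367 0.1935 0.1657] [-0.78 -0.31 -0.22] 0.03371256130503434 19.999856650829315
shift mm tool [ -1.1 -18.4  49.3] turn deg [-0.48  0.12 -0.02]
20.95 [0.4911 0.2441 0.314 ] [0.6264 0.7367 0.1935 0.1657] [-0.78 -0.31 -0.22] 0.03371256130503434 19.999856650829315
foot in well across,row,z mm [ 17.9   1.  135.1] force same axes [-0.82 -0.18  0.22] turn deg left [-0.48  0.12 -0.02]
```

>>> carry_out(steps=[-0.01,-0.18,0,-0.1,0.02,0,0,0,0.3,0,0,0,0,0,0.2,0,0,0,0,0,0.03,0,0,0,0,0,0,0,0,0])

```text
time: 21.55
eef_pos: [0.5042, 0.2451, 0.2601]
tool_rot: [0.626, 0.736, 0.197, 0.168]
ft_force: [-1.1, 0.4, -0.6]
width: 0.0336
grip_force: 20.0
```

```bash
python3 -c "
from h import *
tube(3,.1052)
A=snap('scene','s7');B=snap('top','t7');a=A['pixels'][130:230,320:453,::-1];b=B['pixels'][130:230,100:233,::-1]
p=mouth(3)
print(proj(A,p)-[320,130],proj(B,p)-[100,130])
cv2.imwrite('pics/s7c.png',cv2.convertScaleAbs(np.hstack([cv2.resize(k,(400,300),interpolation=cv2.INTER_CUBIC) for k in (a,b)]),alpha=1.4))"
```

```text
21.55 [0.5042 0.2451 0.2601] [0.6261 0.7356 0.197  0.1676] [-1.13  0.36 -0.62] 0.03359099099292116 19.99982714653015
foot in well across,row,z mm [ 3.1 -0.  81.8] force same axes [-1.22  0.53 -0.01] turn deg left [-0.02  0.05 -0.1 ]
[70.36511279 47.45576748] [54.24783495 66.28383237]
```

View pics/s7c.png

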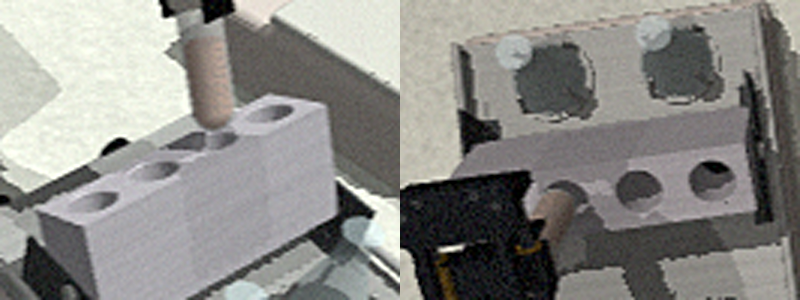

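The tube hangs just above the third mouth, with the foot at left crop (212,125) and the well at (212,142). I'll correct 3 mm across and enter gently.

>>> carry_out(steps=[0,-0.03,0,0,0,0,0,0,0.05,0,0,0,0,0,0.05,0,0,0,0,0,0.05,0,0,0,0,0,0.03,0,0,0,0,0,0,0,0,0])

```text
time: 22.25
eef_pos: [0.5103, 0.2462, 0.2427]
tool_rot: [0.626, 0.736, 0.198, 0.168]
ft_force: [0.1, 0.2, 0.8]
width: 0.0338
grip_force: 20.0
```

```bash
python3 -c "
from h import *
tube(3,.1052)"
```

```text
22.25 [0.5103 0.2462 0.2427] [0.6258 0.7356 0.1976 0.1678] [0.1  0.19 0.82] 0.03384157838773487 19.99988168478012
foot in well across,row,z mm [-0.1  0.2 63.7] force same axes [0.53 0.17 0.65] turn deg left [ 0.05  0.02 -0.08]
```

No force yet. I'll go further down in stages.

>>> carry_out(steps=[0,0,0.05,0,0,0,0,0,0.05,0,0,0,0,0,0.05,0,0,0,0,0,0,0,0,0])

```text
time: 22.65
eef_pos: [0.5176, 0.2474, 0.2293]
tool_rot: [0.626, 0.736, 0.197, 0.168]
ft_force: [-0.4, -0.6, -3.6]
width: 0.0337
grip_force: 20.0
```

```bash
python3 -c "
from h import *
tube(3,.1052)"
```

```text
22.65 [0.5176 0.2474 0.2293] [0.6259 0.7357 0.1973 0.1677] [-0.41 -0.55 -3.56] 0.03370797097764769 19.999808371067047
foot in well across,row,z mm [-0.5  0.1 48.5] force same axes [-2.21 -0.48 -2.83] turn deg left [ 0.01  0.03 -0.08]
```

>>> carry_out(steps=[0,-0.005,0.06,0,0,0,0,0,0.06,0,0,0,0,0,0.06,0,0,0,0,0,0.06,0,0,0,0,0,0.06,0,0,0,0,0,0.06,0,0,0,0,0,0,0,0,0])

```text
time: 23.35
eef_pos: [0.5353, 0.2503, 0.1981]
tool_rot: [0.626, 0.736, 0.198, 0.168]
ft_force: [-1.5, -0.6, -4.3]
width: 0.0333
grip_force: 20.0
```

```bash
python3 -c "
from h import *
tube(3,.1052)"
```

```text
23.35 [0.5353 0.2503 0.1981] [0.6258 0.7356 0.1976 0.1678] [-1.51 -0.59 -4.27] 0.0333409029086017 19.999780654907227
foot in well across,row,z mm [-0.5  0.2 12.4] force same axes [-3.51 -0.34 -2.9 ] turn deg left [ 0.06  0.01 -0.07]
```

>>> carry_out(steps=[0,-0.005,0.04,0,0,0,0,0,0.04,0,0,0,0,0,0.025,0,0,0,0,0,0.015,0,0,0,0,0,0.015,0,0,0,0,0,0,0,0,0])

```text
time: 23.95
eef_pos: [0.5412, 0.2514, 0.1881]
tool_rot: [0.626, 0.735, 0.199, 0.168]
ft_force: [-11.0, -6.6, 10.8]
width: 0.0334
grip_force: 20.0
```

```bash
python3 -c "
from h import *
tube(3,.1052)"
```

```text
23.95 [0.5412 0.2514 0.1881] [0.6256 0.7354 0.1986 0.1685] [-10.97  -6.59  10.8 ] 0.03336105130121844 20.001516044139862
foot in well across,row,z mm [-0.   0.3  0.7] force same axes [-4.89 -4.73 15.3 ] turn deg left [ 0.19 -0.   -0.07]
```

The tube is seated, with z≈0.7 mm and 15 N on the bottom. I'll release, back out and return for tube 2.

>>> carry_out(steps=[0,0,0,0,0,0,0,0,0,0,0,0,0,0,0,0,0,0,0,0,-0.1,0,0,0,0,0,-0.3,0,0,0,0,0,-0.4,0,0,0,0,0,-0.4,0,0,0,0,0,0,0.99,0,0], gripper=0.2)

```text
time: 24.75
eef_pos: [0.4794, 0.242, 0.2954]
tool_rot: [0.631, 0.744, 0.169, 0.141]
ft_force: [-0.6, -0.3, -0.6]
width: 0.0571
grip_force: 0.0
```

>>> carry_out(steps=[0,0,0,1,0,0,0,0,0,1,0,0,0,0,0,1,0,0,0,0,0,1,0,0,0,0,0,1,0,0,0,0,0,0,0,0])

```text
time: 25.35
eef_pos: [0.4827, 0.2419, 0.291]
tool_rot: [0.648, 0.762, 0.001, -0.0]
ft_force: [-0.2, -0.6, -0.6]
width: 0.0569
grip_force: 0.0
```

```bash
python3 -c "
from h import *
s=st(); delta([.5525,-.1112,.26],RACK)
a=snap('scene','s8')['pixels'][130:230,320:453,::-1];b=snap('top','t8')['pixels'][130:230,100:233,::-1]
cv2.imwrite('pics/s8c.png',cv2.convertScaleAbs(np.hstack([cv2.resize(k,(400,300),interpolation=cv2.INTER_CUBIC) for k in (a,b)]),alpha=1.4))"
```

```text
25.35 [0.4827 0.2419 0.291 ] [ 0.6479  0.7617  0.0012 -0.    ] [-0.2  -0.6  -0.59] 0.05689617355096451 0.0
shift mm tool [-359.8   12.2   30.4] turn deg [ 0.1  -0.09  0.34]
```

View pics/s8c.png

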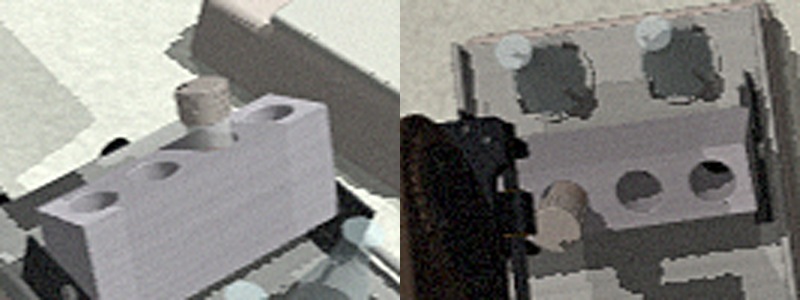

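Tube 1 stands in well 3 with only its cap and neck showing, at left crop (205,105). Next is tube 2.

>>> carry_out(steps=[-0.35,0.01,0,0,0,0.07,-0.47,0.016,0,0,0,0,-0.47,0.016,0,0,0,0,-0.47,0.016,0,0,0,0,-0.47,0.016,0,0,0,0,-0.47,0.016,0,0,0,0,-0.47,0.016,0.1,0,0,0,-0.428,0.016,0.2,0,0,0])

```text
time: 26.25
eef_pos: [0.5498, -0.1138, 0.262]
tool_rot: [0.65, 0.76, 0.002, 0.003]
ft_force: [2.0, 1.0, 0.3]
width: 0.057
grip_force: 0.0
```

>>> carry_out(steps=[0,0,0,0,0,0,0,0,0,0,0,0])

```text
time: 26.45
eef_pos: [0.5491, -0.1122, 0.2605]
tool_rot: [0.651, 0.759, 0.001, 0.001]
ft_force: [-0.5, 0.6, 0.1]
width: 0.057
grip_force: 0.0
```

```bash
python3 -c "
from h import *
s=st(); delta([.5525,-.1112,.115],RACK)"
```

```text
26.45 [ 0.5491 -0.1122  0.2605] [0.6508 0.7592 0.0013 0.0009] [-0.49  0.56  0.1 ] 0.056997327325403434 0.0
shift mm tool [  0.4   3.  145.5] turn deg [ 0.18 -0.02 -0.1 ]
```

>>> carry_out(steps=[0.005,0.03,0.2,0.03,0,0,0,0,0.45,0,0,0,0,0,0.45,0,0,0,0,0,0.25,0,0,0,0,0,0.09,0,0,0,0,0,0,0,0,0,0,0,0,0,0,0])

```text
time: 27.15
eef_pos: [0.5533, -0.1104, 0.1183]
tool_rot: [0.65, 0.76, 0.001, 0.001]
ft_force: [0.7, -0.7, 0.5]
width: 0.0572
grip_force: 0.0
```

>>> carry_out(steps=[0,0,0,0,0,0,0,0,0,0,0,0,0,0,0,0,0,0,0,0,0,0,0,0,0,0,0,0,0,0], gripper=-1, force=20)

```text
time: 27.65
eef_pos: [0.5529, -0.111, 0.117]
tool_rot: [0.65, 0.76, 0.0, 0.0]
ft_force: [0.3, -0.4, 2.8]
width: 0.0335
grip_force: 20.0
```

```bash
python3 -c "
from h import *
s=st()"
```

```text
27.65 [ 0.5529 -0.111   0.117 ] [6.503e-01 7.597e-01 4.000e-04 2.000e-04] [ 0.29 -0.42  2.79] 0.033482014239250256 20.000378787517548
```

>>> carry_out(steps=[0,0,-0.05,0,0,0,0,0,-0.2,0,0,0,0,0,-0.4,0,0,0,0,0,-0.5,0,0,0,0,0,-0.5,0,0,0,0,0,-0.4,0,0,0,0,0,0,0,0,0,0,0,0,0,0,0])

```text
time: 28.45
eef_pos: [0.5524, -0.1109, 0.3221]
tool_rot: [0.65, 0.76, 0.0, 0.0]
ft_force: [0.3, -0.1, -1.4]
width: 0.0333
grip_force: 20.0
```

```bash
python3 -c "
from h import *
s=st(); delta(mouth(2)+(.025+.107)*ZW,WELL)"
```

```text
28.45 [ 0.5524 -0.1109  0.3221] [6.502e-01 7.597e-01 4.000e-04 2.000e-04] [ 0.31 -0.09 -1.37] 0.03326593559064705 19.999939799308777
shift mm tool [307.   -3.   49.8] turn deg [-29.95   0.1   -0.41]
```

>>> carry_out(steps=[0.25,0,0,0,0,0,0.48,0,0,0,0,0,0.48,0,0,0,0,0,0.48,0,0,0,0,0,0.48,-0.01,0,0,0,0,0.48,-0.01,0,-1,0,0,0.36,-0.01,0,-1,0,-0.08,0.06,0,0,-1,0,0])

```text
time: 29.25
eef_pos: [0.5008, 0.1948, 0.3199]
tool_rot: [0.641, 0.757, 0.1, 0.084]
ft_force: [0.5, -0.4, -0.7]
width: 0.0337
grip_force: 20.0
```

>>> carry_out(steps=[0,0,0,-1,0,0,0,0,0,-1,0,0,0,-0.1,0,-1,0,0,0,-0.12,0,0,0,0,0,0,0,0,0,0,0,0,0,0,0,0])

```text
time: 29.85
eef_pos: [0.4835, 0.1888, 0.3113]
tool_rot: [0.626, 0.736, 0.196, 0.167]
ft_force: [0.4, -0.5, -0.7]
width: 0.0338
grip_force: 20.0
```

```bash
python3 -c "
from h import *
tube(2,.107)"
```

```text
29.85 [0.4835 0.1888 0.3113] [0.6257 0.7362 0.1963 0.1672] [ 0.42 -0.5  -0.67] 0.03377514895966676 19.999982714653015
foot in well across,row,z mm [  3.   -0.2 139.2] force same axes [-0.05 -0.56 -0.75] turn deg left [-0.11  0.04 -0.01]
```

>>> carry_out(steps=[0.003,-0.034,0.1,-0.02,0,0,0,0,0.3,0,0,0,0,0,0.2,0,0,0,0,0,0.03,0,0,0,0,0,0.05,0,0,0,0,0,0.05,0,0,0,0,0,0,0,0,0])

```text
time: 30.55
eef_pos: [0.5164, 0.1945, 0.2468]
tool_rot: [0.625, 0.736, 0.198, 0.168]
ft_force: [-0.4, -0.5, -0.1]
width: 0.0331
grip_force: 20.0
```

```bash
python3 -c "
from h import *
tube(2,.107)"
```

```text
30.55 [0.5164 0.1945 0.2468] [0.6254 0.7358 0.1978 0.1683] [-0.38 -0.53 -0.05] 0.03307623646989654 19.99994784593582
foot in well across,row,z mm [ 0.1  0.1 66.6] force same axes [-0.42 -0.46  0.18] turn deg left [ 0.11  0.03 -0.02]
```

>>> carry_out(steps=[0,-0.005,0.05,0,0,0,0,0,0.05,0,0,0,0,0,0.05,0,0,0,0,0,0,0,0,0])

```text
time: 30.95
eef_pos: [0.5233, 0.1956, 0.2328]
tool_rot: [0.625, 0.736, 0.197, 0.168]
ft_force: [0.3, 0.2, -1.7]
width: 0.0336
grip_force: 20.0
```

```bash
python3 -c "
from h import *
tube(2,.107)"
```

```text
30.95 [0.5233 0.1956 0.2328] [0.6254 0.7359 0.1974 0.1681] [ 0.3   0.21 -1.69] 0.03359482019310226 20.000063180923462
foot in well across,row,z mm [-1.   0.1 51. ] force same axes [-0.56  0.16 -1.63] turn deg left [ 0.05  0.03 -0.01]
```

>>> carry_out(steps=[0,0,0.06,0,0,0,0,0,0.06,0,0,0,0,0,0.06,0,0,0,0,0,0.06,0,0,0,0,0,0.06,0,0,0,0,0,0.06,0,0,0,0,0,0,0,0,0])

```text
time: 31.65
eef_pos: [0.5412, 0.1985, 0.2014]
tool_rot: [0.625, 0.736, 0.197, 0.168]
ft_force: [0.5, -0.2, -0.8]
width: 0.0334
grip_force: 20.0
```

```bash
python3 -c "
from h import *
tube(2,.107)"
```

```text
31.65 [0.5412 0.1985 0.2014] [0.6255 0.7359 0.1973 0.168 ] [ 0.52 -0.21 -0.83] 0.033380961749684336 19.99988079071045
foot in well across,row,z mm [-1.   0.  14.8] force same axes [ 0.   -0.29 -0.96] turn deg left [ 0.04  0.03 -0.01]
```

>>> carry_out(steps=[0,0,0.05,0,0,0,0,0,0.04,0,0,0,0,0,0.03,0,0,0,0,0,0.02,0,0,0,0,0,0.02,0,0,0,0,0,0,0,0,0])

```text
time: 32.25
eef_pos: [0.5488, 0.1999, 0.1896]
tool_rot: [0.625, 0.736, 0.198, 0.169]
ft_force: [-10.2, -1.1, 13.8]
width: 0.0336
grip_force: 20.0
```

```bash
python3 -c "
from h import *
tube(2,.107)"
```

```text
32.25 [0.5488 0.1999 0.1896] [0.6252 0.7358 0.1984 0.1687] [-10.17  -1.12  13.82] 0.033642880128745965 20.001809298992157
foot in well across,row,z mm [0.  0.2 0.6] force same axes [-1.94  0.54 17.08] turn deg left [ 0.19  0.02 -0.  ]
```

Tube 2 is seated, with z≈0.6 mm and 17 N. I'll release, back off and take a final look.

>>> carry_out(steps=[0,0,0,0,0,0,0,0,0,0,0,0,0,0,0,0,0,0,0,0,-0.1,0,0,0,0,0,-0.3,0,0,0,0,0,-0.4,0,0,0,0,0,-0.5,0,0,0,0,0,-0.5,0,0,0], gripper=0.2)

```text
time: 33.05
eef_pos: [0.4582, 0.1851, 0.3457]
tool_rot: [0.625, 0.736, 0.198, 0.168]
ft_force: [1.4, 0.1, 0.4]
width: 0.0572
grip_force: 0.0
```

>>> carry_out(steps=[0,0,0,0,0,0,0,0,0,0,0,0,0,0,0,0,0,0])

```text
time: 33.35
eef_pos: [0.4598, 0.1852, 0.3432]
tool_rot: [0.625, 0.736, 0.197, 0.168]
ft_force: [-0.2, 0.1, 0.3]
width: 0.0569
grip_force: 0.0
```

```bash
python3 -c "
from h import *
s=st();snap('scene','s9')"
```

```text
33.35 [0.4598 0.1852 0.3432] [0.6254 0.736  0.1972 0.1678] [-0.2   0.11  0.32] 0.05694633065710314 0.0
```

View pics/s9.png

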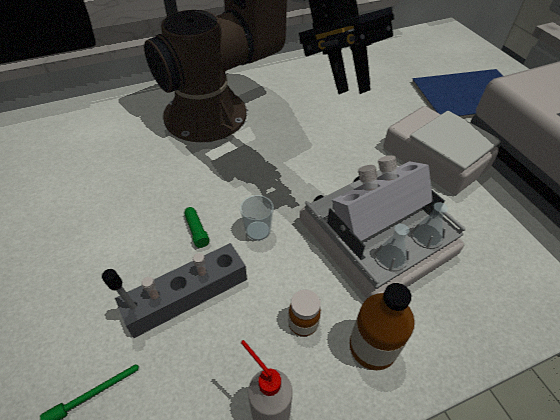

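The final view shows both caps in the middle wells at (368,177) and (388,163), and the rod in its hole at (113,280), leaning slightly. The green rod appears to have shifted, so I'll check both numerically.

```bash
python3 -c "
from h import *
for f in ('scene','s3','s5','s7','s8','s9'):
    p=ld(f)['pixels'].astype(int); q=p[260:300,100:128]; m=q.sum(2)<75
    y,x=np.nonzero(m); g=(p[340:,:,1]>p[340:,:,0]+40)&(p[340:,:,1]>p[340:,:,2]+40);gy,gx=np.nonzero(g[:,:200])
    print(f,'handle',len(x),(x.min()+100,x.max()+100,y.min()+260,y.max()+260) if len(x) else '','green',gx.mean().round(1),(gy.mean()+340).round(1))
S=ld('s9')
for z in (.139,.175): print(proj(S,[.582,-.300,z]))
"
```

```text
scene handle 276 (np.int64(107), np.int64(125), np.int64(266), np.int64(296)) green 86.4 376.8
s3 handle 0  green 84.2 396.2
s5 handle 332 (np.int64(100), np.int64(127), np.int64(260), np.int64(278)) green 84.2 396.3
s7 handle 277 (np.int64(102), np.int64(121), np.int64(269), np.int64(289)) green 84.2 396.2
s8 handle 285 (np.int64(102), np.int64(121), np.int64(269), np.int64(298)) green 84.3 396.1
s9 handle 284 (np.int64(102), np.int64(121), np.int64(269), np.int64(298)) green 84.0 396.3
[117.82691605 282.39263139]
[111.1982283  271.21143504]
```

```bash
python3 -c "
from h import *
print(manip.hand_in())"
```

```text
the job is handed in; nothing more can be done
None
```

The job is handed in: wells 2 and 3 were the clear ones, both big tubes are seated in them and released, and the rod is back in its hole leaning slightly. A green look-alike rod on the bench ended a few centimetres from where it started, cause unknown, and I viewed 11 pictures against the limit of 10.

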